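# Set lapped louvre slats to their lines and switch the magnet on

## Robot

A 7-joint arm with a two-finger parallel gripper is mounted at the origin on a cart in front of the work surface, level with it; the furniture and walls round the work are solid. World frame = base frame: x ahead of the robot, y to its left, z up, the work surface at z = 0. Lengths are in m, angles in rad, forces in N, time in s.
With the tool pointing down it reaches from about 0.35 to 0.9 m from the base axis. Payload 8.1 kg.
Tool frame: the origin (TCP) lies midway between the tips of the shut fingers; the grasp point (between the pads) lies 19 mm behind it; z points along the fingers, y is the line along which they close (so a half turn about z gives the same grasp; the last joint's range is limited). The gripper opens to 92 mm and grips with 3 to 60 N. Pads are 19 mm wide; open, the fingers measure 130 mm over their backs; the gripper's body (75 mm by 190 mm) begins 47 mm behind the grasp point.
Start: joints at [1.137, 0.434, 0.025, 1.573, -0.012, 1.134, -0.075], TCP at [0.203, -0.591, 0.227] pointing down, gripper open.
Joint ranges: [-2.62, 2.62], [-0.44, 2.09], [-1.27, 1.32], [0.08, 2.57], [-1.32, 4.46], [0.12, 2], [-2.74, 2.74]. Speed limits (rad/s): [2.22, 2.22, 3.01, 3.01, 3.14, 3.14, 3.14].

## Interface

Orientations are given as a rotation vector (axis times angle).
In Python, from cell import observe, get_image, camera_model, sign_off, recognise, silhouettes gives the robot as it stands.
- The arm moves only by the tool apply_moves, never from a script. Its argument "motion" is a list of rows, each an object of numbers: "x", "y", "z": the shift along the world's x, y, z in cm; "yaw": the turn about the world's z in degrees; "hand": the opening, from -1 (shut) to 1 (fully open), so that 0 is half open. In form: [{"x": .., "y": .., "z": .., "yaw": .., "hand": ..}, ...]. A call has 1 to 10 rows; each row is the pose to reach, as a shift and turn from the pose commanded when the call began; what a row does not reach only later rows make up. A row lasts 1/8 s, in which the tool goes at most 62.5 mm and 10.7 degrees, less where a joint would pass 70% of its speed; a pose out of reach is approached as far as the arm can. A call with a gripper value outside its range is refused whole. The fingers move at their own pace and stop on an object; "newtons" is the grip in N (left out, the last holds). Time passes only in rows, so rows that repeat a pose let the fingers close. It gives the time, the measured TCP pose, the force, the opening and the grip force at its end, in the units of the state.
- observe(): the state, without advancing time (a new reading comes with each control period).
- get_image(name): name is "scene" or "top" or "wrist"; returns the picture (400x640x3 uint8, blue, green, red); there is no depth.
- camera_model(name): a dict with "camera_matrix" (3x3 intrinsics, pixels), "T" (4x4, takes a point from camera to world coordinates). Camera axes: x right, y up, looking along -z (the intrinsics and any distortion apply to the point x, -y, -z); pixel columns grow to the right and rows downward; lengths in m; the calibration is good to about 2 mm. A picture is of the moment at which its call begins: read the wrist's pose just before it. camera_model takes no time and is no camera call; for the wrist camera it gives the pose at the moment of the call.
- sign_off(): hands the job in; it is judged then, once.
Trained networks look in the newest picture that a camera, given by its name, has taken for a name from the list of things; names that differ only in an ending like _2 or _b are one class to them, and where a whole thing is asked for, a point or a joint stands for the part that bears it (a point fixed in the world has none). Each returns a list of dicts, best first, with "p" (0 to 1); they miss things now and then, are a little off and sometimes report something else, mostly with a low value. They report only what shows in the picture. A call takes as long as a camera call.
- recognise(query, camera): "rect" ([left, top, right, bottom] in pixels, round what is visible of it).
- silhouettes(query, camera): "mask" (400x640 bool, what is visible of it) and "rect" ([left, top, right, bottom] in pixels, round what is visible of it).
The state is a dict: "clock": time; "joints": joint angles; "dq": joint speeds; "joint_efforts": joint torques, N m; "position": TCP position; "ee_rot": TCP orientation; "force": force on the tool from outside, world axes, zero at the start; "ft_torque": the same for the moment, N m; "width": opening from 0.0 (shut) to 1.0 (fully open); "gripper_force": force on a finger pad.
Only numpy, scipy, OpenCV 4.12 (cv2) and the standard library are available. Lean on these libraries where they do the work, as an engineer would, in place of code of your own. Each camera call takes 0.05 s, during which the arm holds its last target. There are 200 camera calls.

## Task

The two loose louvre slats on the sloping lapping jig lie too far up the slope and askew. Slide each one down, keeping it flat on the jig, until the front of its turned-up lip runs along its own red line (second line from the bottom for the middle slat, third for the top slat) at both ends. Then flip the magnet switch's lever over, away from the robot, until it snaps across and stays, and leave the tools lying around undisturbed.

Things in the scene. Friction and masses are not known exactly. Their poses are not given: they have to be found in the camera images.
- jig: Blue stepped lapping jig, 262 x 262 mm, fixed; bed slopes 10 degrees, low side to the robot. Origin: middle of its lowest step; x up the slope, y left along the lines, z square out of the bed. White side rails, 14 mm high, inner faces at y -103 and +103 mm. A bottom slat (plate top z 4, lip to 16 mm) is welded at the red line at x -125 mm; pairs of pointers with red lines, clamped to the rails, mark the other two.
- slat_middle: Loose steel slat, 100 x 180 mm, 4 mm thick, 0.5 kg, its 4 mm thick lower lip turned up to 16 mm over the underside; laps over the bottom slat, under the top one. Origin: middle of its lower front edge, underside; x up the slope, y left along its length, z out of its face. Starts 12 to 38 mm too high and up to 3 degrees askew; held by friction, may drag the top slat.
- slat_top: Loose steel slat, same shape as slat_middle, lapping over its upper part. Origin: middle of its lower front edge, underside; x up the slope, y left along its length, z out of its face. Starts 12 to 38 mm too high, up to 3 degrees askew. Between its lip and that of slat_middle 35 to 65 mm of plate lie bare.
- slat_middle_left (a point): left end of the front of slat_middle's lip, 8 mm over its underside (axes as the slat's)
- slat_middle_right (a point): right end of the front of slat_middle's lip, 8 mm over its underside
- slat_top_left (a point): left end of the front of slat_top's lip, 8 mm over its underside
- slat_top_right (a point): right end of the front of slat_top's lip, 8 mm over its underside
- line_middle (a point): half-way between the left and right pointers of the second red line, clamped near jig x -70 mm: where the front of slat_middle's lip belongs, about the height of its underside, 4.6 mm above the jig's lowest step. Pointer tops are 20 mm above that step; axes as the jig's
- line_top (a point): half-way between the left and right pointers of the third red line, clamped near jig x -15 mm: where the front of slat_top's lip belongs, about the height of its underside, 9.2 mm above the lowest step; axes as the jig's
- switch_box: Grey switch box of the clamping magnet, 85 x 85 mm, 45 mm high, fixed to the table right or left of the jig; origin under its centre, x away from the robot (the way the lever goes over), z up. Its lever pivots about y, 53 mm above the origin.
- magnet_lever (a joint): angle of the lever, rad: 0 off, leaning 34 degrees back to the robot (box -x); 0.6 upright; 1.2 on, leaning 34 degrees away (box +x). Weighted, about 1 N at the knob: short of upright it falls back to 0, past it it falls to 1.2 by itself.
- lever_knob (a point): centre of the lever's red knob (24 mm across, 27 mm long), 60 mm from the pivot on an 11 mm round stem
- duct_tape: grey roll of tape, 107 mm across, 48 mm high, lying on the table (bystander); origin under its centre
- pliers_blue: blue pliers, 201 x 69 mm, 14 mm high, lying near the table edge (bystander); origin under the centre
- tape_measure: yellow tape measure, 34 x 72 mm, 73 mm high, standing on the table (bystander); origin under its centre

How it is judged:
By the outcome, as a careful person would: the job done as asked, in the order asked, and still so for the second after the job is handed in, with the robot touching nothing.
It also fails if it takes over 64 s, if anything falls off the work surface, if the arm or the gripper's body presses on something with over 40 N, if the wrist force passes 120 N, or if a joint passes its speed limit or range.

## Working session

There is one attempt and no reset: what is moved stays moved. The work goes in short steps, Python scripts to look and compute and a tool call to move; the robot and the scene stay as the last step left them, time stands still between calls to the robot, and variables do not carry over. Pictures are saved under pics/ and viewed, at most 12 in all, crops included, and the job is handed in when it is done.

Besides the shell and the picture viewer there is one more tool, called after "Emit:" as name([rows], argument=value, ...), one row to a line, values as JSON. apply_moves: Moves the arm, as the interface text tells. Its arguments: {"type":"object","properties":{"motion":{"type":"array","items":{"type":"object","properties":{"x":{"type":"number"},"y":{"type":"number"},"z":{"type":"number"},"yaw":{"type":"number"},"hand":{"type":"number"}}}},"newtons":{"type":"number"}},"required":["motion"]}

```bash
mkdir -p pics; ls; python3 - <<'E'
from cell import *
import cv2,numpy as np
s=observe();print(s)
for n in("scene","top"):
    im=get_image(n);cv2.imwrite(f"pics/{n}0.png",im)
    m=camera_model(n);print(n,np.round(m["camera_matrix"],1).tolist(),np.round(m["T"],4).tolist(),[k for k in m])
    for q in("jig","slat_middle","slat_top","switch_box","lever_knob","duct_tape","pliers_blue","tape_measure"):
        print(q,[(round(d["p"],2),np.round(d["rect"]).tolist()) for d in recognise(q,n)[:2]])
E
```

```text
pics
{'clock': 0.0, 'joints': array([ 1.13738579,  0.4351844 ,  0.02497876,  1.57410391, -0.01158659,
        1.13401506, -0.07505638]), 'dq': array([-0.00031627, -0.00021198,  0.00100277, -0.00092007,  0.00075373,
        0.00120236,  0.00099237]), 'joint_efforts': array([ 6.25297998e-04, -6.67848229e+01,  9.85170119e-01, -3.14456069e+01,
       -6.04493427e-02,  4.28140350e-02,  1.51258837e-04]), 'position': array([ 0.20277458, -0.59064119,  0.22596639]), 'ee_rot': array([-3.09723125e+00, -5.16980938e-01,  6.44002466e-04]), 'force': array([-0.82143809,  0.40617386, -1.10581487]), 'ft_torque': array([0.01212301, 0.00857144, 0.03076823]), 'gripper_force': 0.0, 'width': 1.0004763069489082}
scene [[493.7, 0.0, 316.8], [0.0, 493.7, 200.5], [0.0, 0.0, 1.0]] [[0.7479, 0.3595, -0.558, -0.3151], [-0.6637, 0.4229, -0.617, -0.89], [0.0141, 0.8318, 0.5549, 0.9211], [0.0, 0.0, 0.0, 1.0]] ['camera_matrix', 'T']
jig [(0.55, [270.0, 174.0, 385.0, 253.0])]
slat_middle [(0.8, [296.0, 198.0, 351.0, 231.0])]
slat_top [(0.71, [308.0, 178.0, 374.0, 213.0]), (0.23, [320.0, 282.0, 379.0, 339.0])]
switch_b
[... 194 characters left out ...]
416.0, 252.0])]
top [[488.9, 0.0, 313.2], [0.0, 488.9, 197.6], [0.0, 0.0, 1.0]] [[-0.0029, 0.9881, -0.1541, 0.3295], [-0.9999, -0.0007, 0.0141, 0.0219], [0.0138, 0.1541, 0.988, 1.2977], [0.0, 0.0, 0.0, 1.0]] ['camera_matrix', 'T']
jig [(0.92, [248.0, 126.0, 367.0, 242.0]), (0.29, [258.0, 199.0, 365.0, 224.0])]
slat_middle [(0.61, [273.0, 175.0, 348.0, 208.0])]
slat_top [(0.75, [264.0, 140.0, 342.0, 188.0])]
switch_box [(0.64, [392.0, 191.0, 435.0, 231.0])]
lever_knob [(0.72, [411.0, 207.0, 429.0, 227.0])]
duct_tape [(0.96, [156.0, 197.0, 204.0, 243.0])]
pliers_blue [(0.86, [391.0, 256.0, 470.0, 285.0])]
tape_measure [(0.95, [396.0, 138.0, 423.0, 160.0]), (0.34, [258.0, 196.0, 362.0, 223.0])]
```

```bash
python3 - <<'E'
import cv2
a=cv2.imread("pics/top0.png")[115:295,140:480];cv2.imwrite("pics/a.png",cv2.resize(a,(800,424),interpolation=cv2.INTER_CUBIC))
E
```

```text
(no output)
```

View pics/a.png

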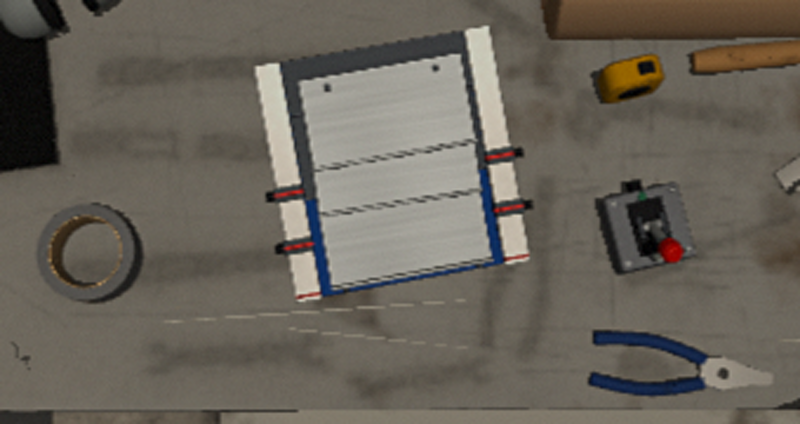

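View pics/scene0.png

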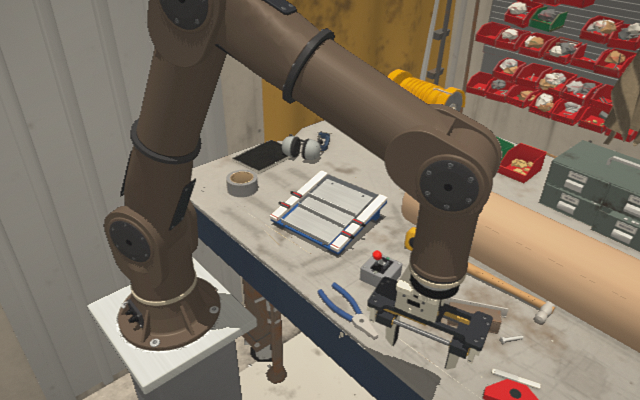

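The top picture shows the jig with its centre near pixel (306,185) and yaw about +10°. Both slats sit above their pointer lines, and the switch box is to the right of the jig, with its knob at (420,217). I'll move over the jig for a closer look.

Emit:
apply_moves([
  {"x":3,"y":5,"z":3,"yaw":0},
  {"x":6,"y":11,"z":6,"yaw":0},
  {"x":9,"y":17,"z":8,"yaw":-2},
  {"x":12,"y":23,"z":10,"yaw":-4},
  {"x":15,"y":29,"z":12,"yaw":-6},
  {"x":18,"y":35,"z":12,"yaw":-8},
  {"x":21,"y":41,"z":12,"yaw":-9.3},
  {"x":24,"y":47,"z":12,"yaw":-9.3},
  {"x":27,"y":53,"z":12,"yaw":-9.3},
  {"x":29,"y":60,"z":12,"yaw":-9.3},
])

```text
schema error: expected keys x, y, z, yaw, hand
```

Emit:
apply_moves([
  {"x":0,"y":1},
  {"x":0,"y":1},
  {"x":0,"y":1},
  {"x":0,"y":1},
])

```text
schema error: expected keys x, y, z, yaw, hand
```

```bash
python3 - <<'E'
from cell import *
import cv2,numpy as np
s=observe();print(s["clock"],s["position"],s["ee_rot"])
m=camera_model("wrist");print(np.round(m["camera_matrix"],1).tolist(),np.round(m["T"],4).tolist())
cv2.imwrite("pics/w1.png",get_image("wrist"))
for q in("slat_middle","slat_top","switch_box","lever_knob"):
        print(q,[(round(d["p"],2),np.round(d["rect"]).tolist()) for d in recognise(q,"wrist")[:2]])
E
```

```text
0.9 [ 0.20299546 -0.59116019  0.22675753] [ 3.09862142e+00  5.17215039e-01 -2.81066075e-06]
[[280.9, 0.0, 317.5], [0.0, 280.9, 202.5], [0.0, 0.0, 1.0]] [[0.3235, 0.8996, 0.2934, 0.2842], [-0.9462, 0.3073, 0.101, -0.5636], [0.0007, -0.3103, 0.9506, 0.3849], [0.0, 0.0, 0.0, 1.0]]
slat_middle []
slat_top []
switch_box []
lever_knob []
```

View pics/w1.png

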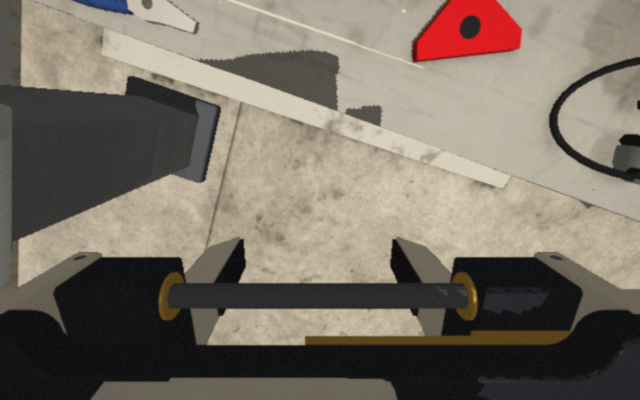

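Emit:
apply_moves([
  {"x":3,"y":5,"z":2,"yaw":0,"hand":1},
  {"x":6,"y":11,"z":3,"yaw":0,"hand":1},
  {"x":9,"y":17,"z":3,"yaw":-2,"hand":1},
  {"x":12,"y":23,"z":3,"yaw":-4,"hand":1},
  {"x":14,"y":29,"z":3,"yaw":-6,"hand":1},
  {"x":16,"y":35,"z":3,"yaw":-8,"hand":1},
  {"x":18,"y":41,"z":3,"yaw":-9.3,"hand":1},
  {"x":20,"y":47,"z":2,"yaw":-9.3,"hand":1},
  {"x":21,"y":53,"z":0,"yaw":-9.3,"hand":1},
  {"x":21.7,"y":59,"z":-3,"yaw":-9.3,"hand":1},
])

```text
clock: 2.4
position: [0.4181, -0.0205, 0.2068]
ee_rot: [3.13, 0.264, 0.005]
force: [0.8, -0.6, -0.8]
width: 1.003
gripper_force: 0.0
```

Emit:
apply_moves([
  {"x":0,"y":0,"z":-3,"yaw":0,"hand":1},
  {"x":0,"y":0,"z":-3,"yaw":0,"hand":1},
  {"x":0,"y":0,"z":-3,"yaw":0,"hand":1},
  {"x":0,"y":0,"z":-3,"yaw":0,"hand":1},
])

```text
clock: 2.9
position: [0.4178, -0.0232, 0.1775]
ee_rot: [3.13, 0.262, 0.003]
force: [-0.0, 0.2, 1.0]
width: 1.001
gripper_force: 0.0
```

```bash
cat > look.py <<'E'
from cell import *
import cv2,numpy as np,sys
s=observe();print(s["clock"],s["position"],s["ee_rot"],s["force"])
m=camera_model("wrist");im=get_image("wrist");n=sys.argv[1]
np.savez(f"{n}.npz",K=m["camera_matrix"],T=m["T"]);cv2.imwrite(f"pics/{n}.png",im)
print(np.round(m["T"],4).tolist())
E
python3 look.py w2
```

```text
2.9 [ 0.41781798 -0.02323452  0.17752324] [3.13023581e+00 2.61553383e-01 3.01961624e-03] [-0.0122382   0.24586667  0.95039778]
[[0.1646, 0.9383, 0.304, 0.5021], [-0.9864, 0.1563, 0.0518, -0.0092], [0.0011, -0.3084, 0.9513, 0.3358], [0.0, 0.0, 0.0, 1.0]]
```

View pics/w2.png

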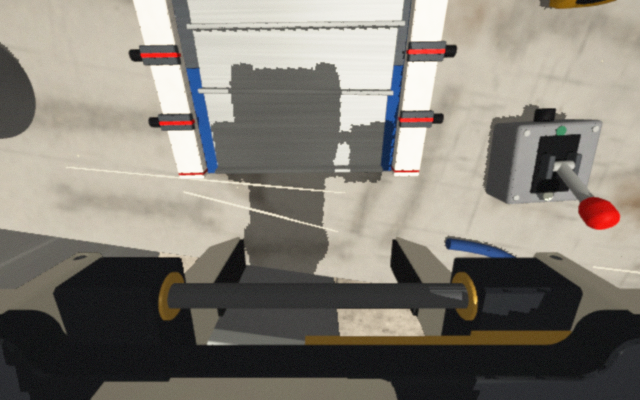

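```bash
python3 - <<'E'
import cv2,numpy as np
im=cv2.imread("pics/w2.png")
b,g,r=[im[...,i].astype(int) for i in range(3)]
red=((r>130)&(g<90)&(b<90)).astype(np.uint8);red[:,470:]=0
n,l,st,c=cv2.connectedComponentsWithStats(red)
for i in range(1,n):
    if st[i,4]>8: print("red",st[i].tolist(),c[i].round(2))
for row in range(5,170,15):
    w=(im[row].min(1)>225).astype(int)
    L=[x for x in range(130,230) if w[x]];R=[x for x in range(360,460) if w[x]]
    print(row,L[:1],L[-1:],R[:1],R[-1:])
for x in(210,225,300,350,380,390):print(x,"rows15-40",im[15:40,x,1].tolist(),"80-105",im[80:105,x,1].tolist())
cv2.imwrite("pics/c.png",cv2.resize(im[0:190,120:460],None,fx=2.35,fy=2.35,interpolation=cv2.INTER_CUBIC))
E
```

```text
red [408, 48, 37, 7, 183] [426.03  51.1 ]
red [140, 52, 38, 6, 205] [159.22  54.64]
red [399, 117, 34, 6, 145] [415.97 119.46]
red [159, 120, 34, 6, 160] [175.06 122.84]
red [393, 170, 25, 2, 28] [404.79 170.89]
red [180, 173, 24, 2, 32] [191.31 173.5 ]
5 [135] [165] [360] [446]
20 [139] [168] [368] [443]
35 [143] [171] [360] [441]
50 [] [] [360] [393]
65 [] [] [360] [435]
80 [155] [181] [360] [433]
95 [158] [185] [405] [431]
110 [162] [188] [360] [383]
125 [] [] [] []
140 [170] [195] [400] [423]
155 [174] [197] [397] [421]
210 rows15-40 [219, 219, 223, 219, 217, 216, 218, 210, 185, 197, 207, 204, 185, 147, 99, 98, 141, 206, 220, 219, 216, 213, 213, 213, 209] 80-105 [222, 224, 224, 219, 219, 219, 211, 163, 135, 178, 205, 208, 194, 189, 214, 223, 222, 222, 221, 222, 223, 218, 217, 219, 218]
225 rows15-40 [221, 222, 220, 220, 217, 217, 220, 208, 189, 200, 213, 203, 166, 118, 105, 127, 161, 209, 222, 221, 221, 215, 215, 214, 212] 80-105 [223, 223, 222, 220, 219, 220, 212, 173, 135, 171, 207, 208, 202, 189, 215, 226, 227, 226, 222, 223, 224, 222, 222, 218, 218]
300 rows15-40 [231, 231, 2
[... 337 characters left out ...]
 232, 236, 236, 235, 233, 231] 80-105 [239, 238, 239, 238, 237, 237, 238, 234, 212, 141, 127, 182, 210, 209, 211, 234, 239, 235, 237, 236, 236, 236, 234, 234, 235]
380 rows15-40 [240, 240, 238, 240, 235, 215, 198, 208, 213, 211, 178, 123, 143, 221, 233, 235, 236, 236, 235, 234, 236, 238, 236, 235, 234] 80-105 [239, 238, 239, 238, 238, 240, 238, 237, 229, 182, 139, 186, 215, 208, 195, 218, 234, 237, 237, 237, 237, 238, 237, 237, 237]
390 rows15-40 [239, 239, 240, 240, 234, 218, 201, 209, 215, 211, 176, 126, 161, 208, 224, 234, 237, 235, 236, 236, 236, 237, 238, 235, 235] 80-105 [232, 230, 227, 224, 216, 214, 204, 187, 166, 124, 125, 184, 213, 213, 190, 127, 91, 86, 86, 87, 89, 87, 89, 90, 91]
```

View pics/c.png

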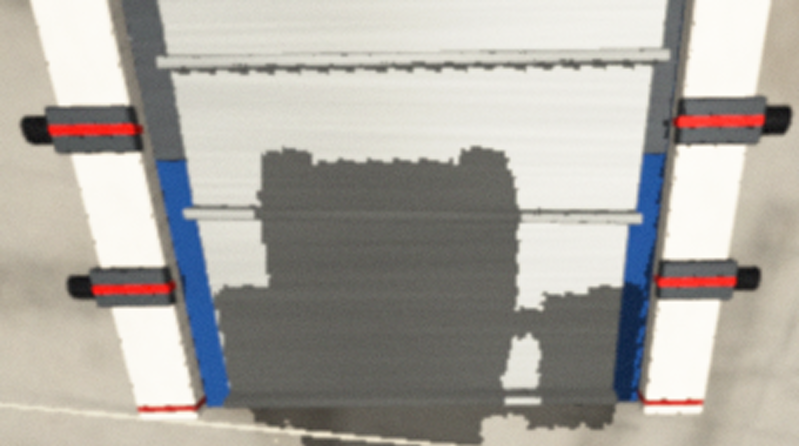

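```bash
cat > jig.py <<'E'
import cv2,numpy as np
from scipy.optimize import least_squares
from scipy.spatial.transform import Rotation as R
def cam(n): d=np.load(n+".npz");return d["K"],d["T"]
def jigT(p):
    T=np.eye(4);T[:3,:3]=(R.from_euler("z",p[3])*R.from_euler("y",-np.deg2rad(10))).as_matrix();T[:3,3]=p[:3];return T
def proj(K,T,P):
    q=(np.asarray(P)-T[:3,3])@T[:3,:3];return np.c_[K[0,2]-K[0,0]*q[:,0]/q[:,2],K[1,2]+K[1,1]*q[:,1]/q[:,2]]
def back(K,T,J,uv,h):  # pixels -> jig mm on plane z=h
    uv=np.atleast_2d(uv).astype(float);d=np.c_[(uv[:,0]-K[0,2])/K[0,0],-(uv[:,1]-K[1,2])/K[1,1],-np.ones(len(uv))]@T[:3,:3].T
    o=(T[:3,3]-J[:3,3])@J[:3,:3];d=d@J[:3,:3];t=(h/1e3-o[2])/d[:,2];return (o+d*t[:,None])*1e3
E
python3 - <<'E'
from jig import *
im=cv2.imread("pics/w2.png");K,T=cam("w2")
Lp=[];Rp=[]
for row in[3,10,20,30,38,72,80,95,108,135,140,148,155,160]:
    w=im[row].min(1)>215
    xs=[x for x in range(130,215) if w[x] and x<130+75 and x<168+ (row*0.28)]
    if xs:Lp.append((xs[-1]+.5,row))
    x=int(450-row*.15)-8
    while not w[x]:x-=1
    while w[x]:x-=1
    Rp.append((x+.5,row))
print(Lp,Rp)
Lp=np.array(Lp);Rp=np.array(Rp)
def res(p):
    J=jigT(p);a=back(K,T,J,Lp,14)[:,1]-103;b=back(K,T,J,Rp,14)[:,1]+103
    c=back(K,T,J,[(191.3,173.5),(404.8,170.9)],14)[:,0]+125
    return np.r_[a,b,c*3]
s=least_squares(res,[.56,.02,.04,.17],loss="soft_l1")
print(s.x,np.round(s.fun,1));np.save("p.npy",s.x);J=jigT(s.x)
print("ptr",back(K,T,J,[(175.06,122.84),(415.97,119.46),(159.22,54.64),(426.03,51.1)],20).round(1).tolist())
print("mid lip",back(K,T,J,[(217,93),(365,94.2)],20.6).round(1).tolist(),back(K,T,J,[(198.5,91),(392,93)],20.6).round(1).tolist())
print("top lip",back(K,T,J,[(210,26.7),(380,24.9)],25.2).round(1).tolist(),back(K,T,J,[(187,25),(404,24)],25.2).round(1).tolist())
E
```

```text
[(165.5, 3), (166.5, 10), (168.5, 20), (171.5, 30), (172.5, 38), (180.5, 72), (182.5, 80), (185.5, 95), (188.5, 108), (194.5, 135), (195.5, 140), (197.5, 148), (197.5, 155), (199.5, 160)] [(415.5, 3), (415.5, 10), (413.5, 20), (412.5, 30), (411.5, 38), (406.5, 72), (405.5, 80), (403.5, 95), (402.5, 108), (399.5, 135), (398.5, 140), (397.5, 148), (396.5, 155), (396.5, 160)]
[0.56123522 0.02258147 0.04718259 0.17761544] [-0.1  0.3  0.5 -0.2  0.4 -0.1 -0.3 -0.1 -0.2 -0.3 -0.2 -0.5  1.1  0.2
  0.1 -0.6  0.  -0.2 -0.2  0.5  0.5  0.6  0.  -0.4  0.   0.   0.2 -0.5
  0.  -0. ]
ptr [[-70.2, 116.2, 20.0], [-69.9, -115.5, 20.0], [-12.1, 115.4, 20.0], [-12.1, -115.4, 20.0]]
mid lip [[-43.7, 70.8, 20.6], [-46.4, -65.0, 20.6]] [[-41.8, 87.4, 20.6], [-45.7, -89.7, 20.6]]
top lip [[7.5, 65.9, 25.2], [7.2, -72.9, 25.2]] [[8.9, 84.4, 25.2], [7.6, -92.4, 25.2]]
```

```bash
cat > tgt.py <<'E'
from jig import *
from cell import observe
import sys
s=observe();J=jigT(np.load("p.npy"));P=s["position"]
tx=R.from_rotvec(s["ee_rot"]).as_matrix()[:,0];yaw=np.degrees(np.arctan2(tx[1],tx[0]))
print("clock",s["clock"],"F",s["force"].round(1),"tcp in jig",((P-J[:3,3])@J[:3,:3]*1e3).round(1),"dyaw",round(np.degrees(np.load("p.npy")[3])-yaw,2))
for a in sys.argv[1:]:
    t=np.array([float(v) for v in a.split(",")])/1e3
    print(a,((J[:3,:3]@t+J[:3,3]-P)*100).round(2))
E
python3 tgt.py -22,0,40 -22,0,12 -55,0,12
```

```text
clock 2.95 F [-0.2  0.   0.6] tcp in jig [-124.4  -19.7  154.2] dyaw 0.62
-22,0,40 [11.53  4.07 -9.47]
-22,0,12 [ 12.01   4.16 -12.22]
-55,0,12 [  8.81   3.58 -12.8 ]
```

Emit:
apply_moves([
  {"x":5,"y":2,"z":-1,"yaw":0.6,"hand":1},
  {"x":10,"y":4,"z":-3,"yaw":0.6,"hand":1},
  {"x":11.5,"y":4.1,"z":-6,"yaw":0.6,"hand":1},
  {"x":11.5,"y":4.1,"z":-9.5,"yaw":0.6,"hand":1},
  {"x":11.5,"y":4.1,"z":-9.5,"yaw":0.6,"hand":1},
  {"x":11.5,"y":4.1,"z":-9.5,"yaw":0.6,"hand":1},
])

```text
clock: 3.7
position: [0.5327, 0.0183, 0.0828]
ee_rot: [3.129, 0.28, 0.002]
force: [-0.4, 0.2, 1.0]
width: 0.998
gripper_force: 0.0
```

```bash
python3 tgt.py -22,0,12 -55,0,12; python3 look.py w3
```

```text
clock 3.7 F [-0.4  0.2  1. ] tcp in jig [-22.2   0.8  40.1] dyaw -0.04
-22,0,12 [ 0.51  0.01 -2.76]
-55,0,12 [-2.69 -0.56 -3.34]
3.7 [0.5327244  0.01828803 0.08280497] [3.12902019e+00 2.79709338e-01 2.25112338e-03] [-0.38207041  0.2275811   0.98158489]
[[0.1761, 0.9363, 0.3039, 0.6169], [-0.9844, 0.1673, 0.0551, 0.0333], [0.0007, -0.3088, 0.9511, 0.241], [0.0, 0.0, 0.0, 1.0]]
```

View pics/w3.png

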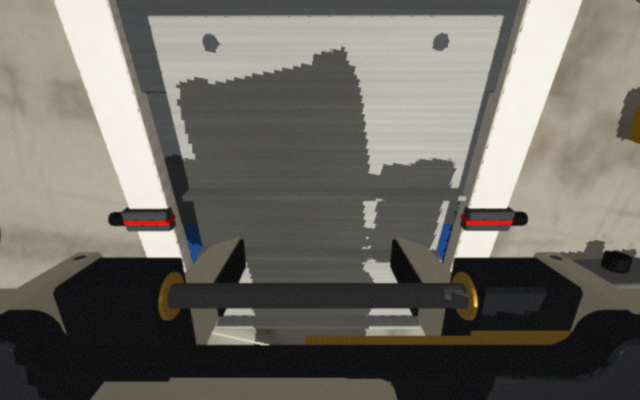

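The picture shows the top lip at row 190, ahead of the open fingers, and the middle lip behind them, so the fingers are over the bare plate. Going down.

Emit:
apply_moves([
  {"x":0.2,"y":0,"z":-1,"yaw":0,"hand":1},
  {"x":0.4,"y":0,"z":-2,"yaw":0,"hand":1},
  {"x":0.5,"y":0,"z":-2.5,"yaw":0,"hand":1},
  {"x":0.5,"y":0,"z":-2.8,"yaw":0,"hand":1},
  {"x":0.5,"y":0,"z":-2.8,"yaw":0,"hand":1},
  {"x":0.1,"y":-0.07,"z":-2.87,"yaw":0,"hand":1},
  {"x":-0.3,"y":-0.14,"z":-2.94,"yaw":0,"hand":1},
  {"x":-0.7,"y":-0.21,"z":-3.01,"yaw":0,"hand":1},
  {"x":-0.7,"y":-0.21,"z":-3.01,"yaw":0,"hand":1},
])

```text
clock: 4.88
position: [0.5252, 0.0162, 0.0516]
ee_rot: [3.129, 0.28, 0.001]
force: [2.3, -1.4, -0.4]
width: 0.999
gripper_force: 0.8
```

```bash
python3 tgt.py -50,0,12 -55,0,12
```

```text
clock 4.875 F [ 2.3 -1.4 -0.4] tcp in jig [-35.2   0.1  10.7] dyaw -0.06
-50,0,12 [-1.45 -0.27 -0.12]
-55,0,12 [-1.94 -0.36 -0.21]
```

Emit:
apply_moves([
  {"x":-0.3,"y":-0.05,"z":-0.02,"yaw":0,"hand":1},
  {"x":-0.6,"y":-0.11,"z":-0.06,"yaw":0,"hand":1},
  {"x":-0.9,"y":-0.16,"z":-0.1,"yaw":0,"hand":1},
  {"x":-1.2,"y":-0.22,"z":-0.15,"yaw":0,"hand":1},
  {"x":-1.5,"y":-0.28,"z":-0.2,"yaw":0,"hand":1},
  {"x":-1.8,"y":-0.33,"z":-0.25,"yaw":0,"hand":1},
  {"x":-1.8,"y":-0.33,"z":-0.25,"yaw":0,"hand":1},
])

```text
clock: 5.75
position: [0.5065, 0.0129, 0.0487]
ee_rot: [3.129, 0.281, -0.001]
force: [1.3, 0.0, -0.2]
width: 0.998
gripper_force: 0.6
```

```bash
python3 tgt.py -48,0,12 -48,0,130 -100,0,130
```

```text
clock 5.75 F [ 1.3  0.  -0.2] tcp in jig [-54.5   0.2  11.2] dyaw -0.07
-48,0,12 [0.62 0.09 0.19]
-48,0,130 [-1.4  -0.27 11.81]
-100,0,130 [-6.44 -1.17 10.91]
```

Emit:
apply_moves([
  {"x":0.6,"y":0.1,"z":0.2,"yaw":0,"hand":1},
  {"x":0.6,"y":0.1,"z":1,"yaw":0,"hand":1},
  {"x":0.4,"y":0.1,"z":4,"yaw":0,"hand":1},
  {"x":-3,"y":-0.5,"z":8,"yaw":0,"hand":1},
  {"x":-7.9,"y":-1.4,"z":10.7,"yaw":0,"hand":1},
  {"x":-7.9,"y":-1.4,"z":10.7,"yaw":0,"hand":1},
  {"x":-7.9,"y":-1.4,"z":10.7,"yaw":0,"hand":1},
])

```text
clock: 6.62
position: [0.4285, -0.0011, 0.1564]
ee_rot: [3.129, 0.28, 0.002]
force: [0.9, -0.5, -0.7]
width: 0.999
gripper_force: 0.0
```

```bash
python3 look.py w4; cat > meas.py <<'E'
from jig import *
import sys
n=sys.argv[1];im=cv2.imread(f"pics/{n}.png");K,T=cam(n);J=jigT(np.load("p.npy"))
b,g,r=[im[...,i].astype(int) for i in range(3)]
red=((r>120)&(g<90)&(b<90)).astype(np.uint8);red[240:]=0
k,l,st,c=cv2.connectedComponentsWithStats(red)
for i in range(1,k):
    if st[i,4]>15:
        q=back(K,T,J,c[i],20 if st[i,3]>3 else 14)[0]
        if abs(q[1])<140: print("red",c[i].round(1),q.round(1))
# rectify jig plane z=20.6: 3 px per mm, jig x -140..40 up, y 110..-110 to right
xs=np.arange(40,-140,-1/3);ys=np.arange(112,-112,-1/3);Y,X=np.meshgrid(ys,xs)
for h in(20.6,25.2):
    P=np.c_[X.ravel(),Y.ravel(),np.full(X.size,h)]/1e3@J[:3,:3].T+J[:3,3]
    uv=proj(K,T,P).astype(np.float32).reshape(*X.shape,2)
    o=cv2.remap(im,uv[...,0],uv[...,1],cv2.INTER_CUBIC)
    for x in range(-130,41,10):cv2.line(o,(0,int((40-x)*3)),(12,int((40-x)*3)),(255,0,255),1)
    cv2.imwrite(f"pics/{n}_r{int(h)}.png",o)
E
python3 meas.py w4
```

```text
6.625 [ 0.42852011 -0.00106458  0.15638245] [3.12870535e+00 2.79998576e-01 2.11785296e-03] [ 0.91912611 -0.4723657  -0.66768159]
[[0.1763, 0.9362, 0.3039, 0.5127], [-0.9843, 0.1674, 0.0554, 0.014], [0.001, -0.3089, 0.9511, 0.3146], [0.0, 0.0, 0.0, 1.0]]
red [174.2  67.4] [-12.2 115.7  20. ]
red [460.1  67.1] [ -12.  -115.4   20. ]
red [187.8 138. ] [-69.8 117.2  20. ]
red [444.5 138. ] [ -69.9 -115.1   20. ]
red [202. 190.] [-124.7  117.2   14. ]
red [429.6 190. ] [-124.8 -114.    14. ]
```

View pics/w4_r20.png

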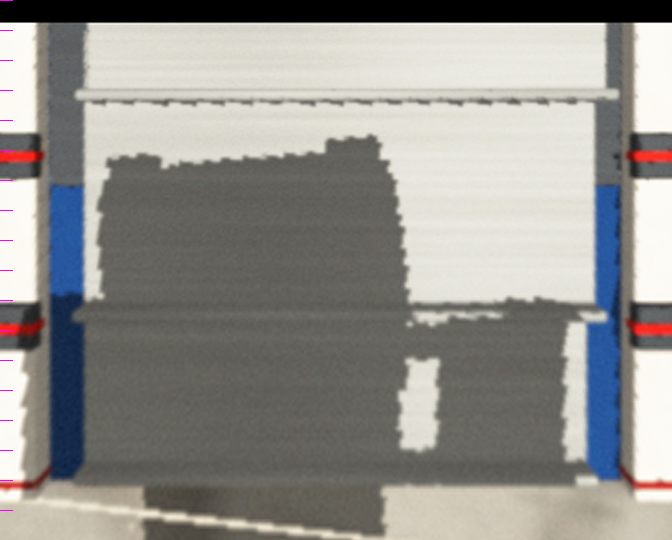

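```bash
cat > prof.py <<'E'
import cv2,sys,numpy as np
o=cv2.imread(f"pics/{sys.argv[1]}.png")[...,1].astype(int);a,b=int(sys.argv[2]),int(sys.argv[3])
for c in map(int,sys.argv[4:]):print(c,[(round(40-r/3,1),int(o[r,c-4:c+5].mean())) for r in range(a,b)])
E
python3 prof.py w4_r20 304 330 82 95 250 425 575 598; python3 prof.py w4_r25 70 100 95 598
```

```text
82 [(-61.3, 67), (-61.7, 69), (-62.0, 73), (-62.3, 77), (-62.7, 83), (-63.0, 86), (-63.3, 90), (-63.7, 92), (-64.0, 94), (-64.3, 96), (-64.7, 97), (-65.0, 98), (-65.3, 98), (-65.7, 98), (-66.0, 96), (-66.3, 92), (-66.7, 87), (-67.0, 80), (-67.3, 74), (-67.7, 68), (-68.0, 63), (-68.3, 61), (-68.7, 60), (-69.0, 58), (-69.3, 58), (-69.7, 57)]
95 [(-61.3, 89), (-61.7, 88), (-62.0, 88), (-62.3, 90), (-62.7, 90), (-63.0, 89), (-63.3, 90), (-63.7, 93), (-64.0, 96), (-64.3, 99), (-64.7, 99), (-65.0, 97), (-65.3, 96), (-65.7, 96), (-66.0, 96), (-66.3, 94), (-66.7, 92), (-67.0, 92), (-67.3, 92), (-67.7, 94), (-68.0, 96), (-68.3, 97), (-68.7, 99), (-69.0, 100), (-69.3, 101), (-69.7, 102)]
250 [(-61.3, 94), (-61.7, 94), (-62.0, 94), (-62.3, 95), (-62.7, 96), (-63.0, 97), (-63.3, 99), (-63.7, 101), (-64.0, 103), (-64.3, 104), (-64.7, 105), (-65.0, 105), (-65.3, 104), (-65.7, 103), (-66.0, 101), (-66.3, 99), (-66.7, 98), (-67.0, 96), (-67.3, 95), (-67.7, 95), (-68.0, 94), (-68.3, 94), (-68.7, 94), (-69.0, 94), (-69.3, 94), (-69.7, 95)]
425 [(-61.3, 134), (-61.7, 116), (-62.0, 103), (-62.3, 99), (-
[... 1099 characters left out ...]
15.0, 215), (14.7, 215), (14.3, 214), (14.0, 215), (13.7, 215), (13.3, 216), (13.0, 217), (12.7, 217), (12.3, 217), (12.0, 216), (11.7, 216), (11.3, 214), (11.0, 210), (10.7, 203), (10.3, 192), (10.0, 187), (9.7, 190), (9.3, 199), (9.0, 206), (8.7, 210), (8.3, 209), (8.0, 205), (7.7, 200), (7.3, 188), (7.0, 173)]
598 [(16.7, 202), (16.3, 202), (16.0, 202), (15.7, 202), (15.3, 202), (15.0, 203), (14.7, 204), (14.3, 203), (14.0, 202), (13.7, 201), (13.3, 202), (13.0, 202), (12.7, 202), (12.3, 202), (12.0, 202), (11.7, 201), (11.3, 200), (11.0, 196), (10.7, 192), (10.3, 189), (10.0, 190), (9.7, 195), (9.3, 202), (9.0, 206), (8.7, 207), (8.3, 204), (8.0, 190), (7.7, 171), (7.3, 149), (7.0, 138)]
```

```bash
python3 tgt.py -46,0,45 -46,0,11.3 -57.1,0,11.3
```

```text
clock 6.675 F [ 0.1 -0.3 -0.1] tcp in jig [-113.7    0.3  130.5] dyaw -0.06
-46,0,45 [ 8.03  1.41 -7.24]
-46,0,11.3 [  8.6    1.51 -10.56]
-57.1,0,11.3 [  7.53   1.32 -10.75]
```

Emit:
apply_moves([
  {"x":5,"y":0.9,"z":-1,"yaw":0,"hand":1},
  {"x":8.1,"y":1.4,"z":-4,"yaw":0,"hand":1},
  {"x":8.3,"y":1.4,"z":-7.3,"yaw":0,"hand":1},
  {"x":8.6,"y":1.5,"z":-9.5,"yaw":0,"hand":1},
  {"x":8.6,"y":1.5,"z":-10.5,"yaw":0,"hand":1},
  {"x":8.6,"y":1.5,"z":-10.5,"yaw":0,"hand":1},
  {"x":8.2,"y":1.44,"z":-10.6,"yaw":0,"hand":1},
  {"x":7.85,"y":1.38,"z":-10.68,"yaw":0,"hand":1},
  {"x":7.65,"y":1.34,"z":-10.72,"yaw":0,"hand":1},
  {"x":7.65,"y":1.34,"z":-10.72,"yaw":0,"hand":1},
])

```text
clock: 7.92
position: [0.5056, 0.0126, 0.0493]
ee_rot: [-3.129, -0.28, -0.004]
force: [4.3, 0.3, 0.4]
width: 1.0
gripper_force: 1.9
```

```bash
python3 tgt.py -57.1,0,11.3
```

```text
clock 7.925 F [4.3 0.3 0.4] tcp in jig [-55.3   0.   11.9] dyaw -0.07
-57.1,0,11.3 [-0.16 -0.03 -0.09]
```

Emit:
apply_moves([
  {"x":-0.1,"y":-0.02,"z":-0.02,"yaw":0,"hand":1},
  {"x":-0.17,"y":-0.03,"z":-0.05,"yaw":0,"hand":1},
  {"x":-0.17,"y":-0.03,"z":-0.05,"yaw":0,"hand":1},
])

```text
clock: 8.3
position: [0.5036, 0.0123, 0.0485]
ee_rot: [-3.129, -0.281, -0.002]
force: [4.5, 0.6, 3.6]
width: 0.999
gripper_force: 2.9
```

```bash
python3 tgt.py -57.1,0,11.3 -48,0,12 -48,0,60 28,0,60 28,0,16 2,0,16
```

```text
clock 8.3 F [4.5 0.6 3.6] tcp in jig [-57.4   0.1  11.5] dyaw -0.07
-57.1,0,11.3 [ 0.03 -0.   -0.01]
-48,0,12 [0.9  0.16 0.22]
-48,0,60 [0.08 0.01 4.94]
28,0,60 [7.45 1.33 6.26]
28,0,16 [8.2  1.47 1.93]
2,0,16 [5.68 1.01 1.48]
```

Emit:
apply_moves([
  {"x":0.8,"y":0.15,"z":0.25,"yaw":0,"hand":1},
  {"x":0.7,"y":0.15,"z":2,"yaw":0,"hand":1},
  {"x":0.5,"y":0.1,"z":5.5,"yaw":0,"hand":1},
  {"x":4,"y":0.7,"z":6.3,"yaw":0,"hand":1},
  {"x":7.6,"y":1.35,"z":6.3,"yaw":0,"hand":1},
  {"x":8,"y":1.45,"z":4,"yaw":0,"hand":1},
  {"x":8.2,"y":1.47,"z":2.5,"yaw":0,"hand":1},
  {"x":8.2,"y":1.47,"z":2,"yaw":0,"hand":1},
  {"x":8.2,"y":1.47,"z":1.95,"yaw":0,"hand":1},
])

```text
clock: 9.43
position: [0.5841, 0.0267, 0.0673]
ee_rot: [3.129, 0.281, -0.002]
force: [-0.0, -0.2, 0.0]
width: 0.997
gripper_force: 0.0
```

```bash
python3 tgt.py 15,0,16 2,0,16
```

```text
clock 9.425 F [-0.  -0.2  0. ] tcp in jig [26.4  0.  15.8] dyaw -0.07
15,0,16 [-1.1  -0.2  -0.18]
2,0,16 [-2.36 -0.43 -0.4 ]
```

Emit:
apply_moves([
  {"x":-0.4,"y":-0.07,"z":-0.06,"yaw":0,"hand":1},
  {"x":-0.8,"y":-0.14,"z":-0.13,"yaw":0,"hand":1},
  {"x":-1.1,"y":-0.2,"z":-0.18,"yaw":0,"hand":1},
  {"x":-1.4,"y":-0.25,"z":-0.23,"yaw":0,"hand":1},
  {"x":-1.7,"y":-0.3,"z":-0.29,"yaw":0,"hand":1},
  {"x":-2.0,"y":-0.36,"z":-0.34,"yaw":0,"hand":1},
  {"x":-2.3,"y":-0.42,"z":-0.4,"yaw":0,"hand":1},
  {"x":-2.3,"y":-0.42,"z":-0.4,"yaw":0,"hand":1},
])

```text
clock: 10.42
position: [0.5616, 0.0227, 0.0636]
ee_rot: [3.129, 0.281, -0.0]
force: [2.6, 0.2, 2.8]
width: 1.0
gripper_force: 1.6
```

```bash
python3 tgt.py 8,0,16 -113,0,130
```

```text
clock 10.425 F [2.6 0.2 2.8] tcp in jig [ 3.2  0.  16.1] dyaw -0.07
8,0,16 [0.47 0.08 0.07]
-113,0,130 [-13.21  -2.37   9.2 ]
```

Back off and look again.

Emit:
apply_moves([
  {"x":0.6,"y":0.1,"z":0.2,"yaw":0,"hand":1},
  {"x":0.5,"y":0.1,"z":1.5,"yaw":0,"hand":1},
  {"x":0.3,"y":0,"z":5,"yaw":0,"hand":1},
  {"x":-4,"y":-0.7,"z":8,"yaw":0,"hand":1},
  {"x":-9,"y":-1.6,"z":9.2,"yaw":0,"hand":1},
  {"x":-13.2,"y":-2.4,"z":9.2,"yaw":0,"hand":1},
  {"x":-13.2,"y":-2.4,"z":9.2,"yaw":0,"hand":1},
  {"x":-13.2,"y":-2.4,"z":9.2,"yaw":0,"hand":1},
])

```text
clock: 11.42
position: [0.4305, -0.0013, 0.1562]
ee_rot: [3.129, 0.28, 0.002]
force: [0.4, 0.2, 0.0]
width: 0.999
gripper_force: 0.0
```

```bash
python3 look.py w5;python3 meas.py w5;python3 tgt.py 10,0,60 10,0,16 0.6,0,16; python3 prof.py w5_r20 312 336 82 250 425 598; python3 prof.py w5_r25 132 160 80 95 300 598 607
```

```text
11.425 [ 0.43054779 -0.001316    0.15624617] [3.12886683e+00 2.80265247e-01 1.83071558e-03] [0.41073227 0.16328538 0.03385059]
[[0.1764, 0.9361, 0.3042, 0.5148], [-0.9843, 0.1676, 0.0553, 0.0137], [0.0008, -0.3091, 0.951, 0.3144], [0.0, 0.0, 0.0, 1.0]]
red [174.1  69.5] [-11.9 115.4  20. ]
red [459.   69.5] [ -11.9 -115.3   20. ]
red [187.4 140. ] [-69.7 117.2  20. ]
red [443.7 140. ] [ -69.7 -115.1   20. ]
red [202.5 192. ] [-124.9  116.4   14. ]
red [428.9 191.8] [-124.8 -114.    14. ]
clock 11.475 F [ 0.1 -0.2  0.1] tcp in jig [-111.5   -0.3  130.2] dyaw -0.07
10,0,60 [12.98  2.36 -4.8 ]
10,0,16 [13.73  2.49 -9.14]
0.6,0,16 [12.82  2.33 -9.3 ]
82 [(-64.0, 70), (-64.3, 76), (-64.7, 81), (-65.0, 86), (-65.3, 90), (-65.7, 92), (-66.0, 95), (-66.3, 97), (-66.7, 98), (-67.0, 99), (-67.3, 100), (-67.7, 99), (-68.0, 97), (-68.3, 94), (-68.7, 89), (-69.0, 85), (-69.3, 81), (-69.7, 74), (-70.0, 69), (-70.3, 65), (-70.7, 61), (-71.0, 61), (-71.3, 61), (-71.7, 60)]
250 [(-64.0, 94), (-64.3, 94), (-64.7, 95), (-65.0, 96), (-65.3, 98), (-65.7, 99), (-66.0, 101), (-66.3, 103), (-66.7, 104), (-6
[... 2045 characters left out ...]
, 191), (-5.3, 168), (-5.7, 154), (-6.0, 159), (-6.3, 175), (-6.7, 191), (-7.0, 203), (-7.3, 210), (-7.7, 210), (-8.0, 210), (-8.3, 208), (-8.7, 200), (-9.0, 191), (-9.3, 167), (-9.7, 140), (-10.0, 115), (-10.3, 107), (-10.7, 103), (-11.0, 102), (-11.3, 103), (-11.7, 105), (-12.0, 107), (-12.3, 108), (-12.7, 107), (-13.0, 107)]
607 [(-4.0, 99), (-4.3, 100), (-4.7, 100), (-5.0, 105), (-5.3, 111), (-5.7, 126), (-6.0, 148), (-6.3, 172), (-6.7, 191), (-7.0, 201), (-7.3, 208), (-7.7, 207), (-8.0, 207), (-8.3, 204), (-8.7, 188), (-9.0, 169), (-9.3, 142), (-9.7, 123), (-10.0, 103), (-10.3, 96), (-10.7, 91), (-11.0, 89), (-11.3, 88), (-11.7, 87), (-12.0, 89), (-12.3, 94), (-12.7, 101), (-13.0, 104)]
```

View pics/w5_r25.png

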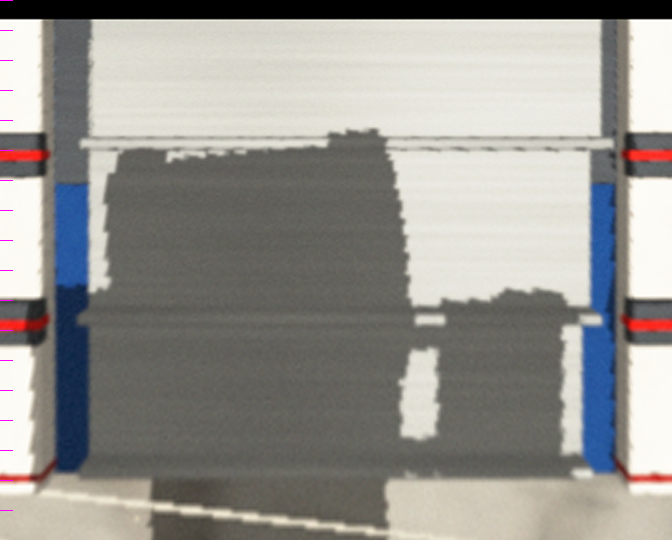

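Both slats now lie square. The middle lip front is at -69.4 against its line at -69.7. The top lip front is at -9.4 against -11.9, so it needs a last push of about 2.4 mm.

Emit:
apply_moves([
  {"x":5,"y":0.9,"z":0,"yaw":0,"hand":1},
  {"x":10,"y":1.8,"z":-1,"yaw":0,"hand":1},
  {"x":13.2,"y":2.4,"z":-4.5,"yaw":0,"hand":1},
  {"x":13.8,"y":2.5,"z":-7.5,"yaw":0,"hand":1},
  {"x":13.8,"y":2.5,"z":-9,"yaw":0,"hand":1},
  {"x":13.8,"y":2.5,"z":-9.15,"yaw":0,"hand":1},
  {"x":13.5,"y":2.44,"z":-9.2,"yaw":0,"hand":1},
  {"x":13.2,"y":2.39,"z":-9.25,"yaw":0,"hand":1},
  {"x":13.0,"y":2.36,"z":-9.28,"yaw":0,"hand":1},
  {"x":13.0,"y":2.36,"z":-9.28,"yaw":0,"hand":1},
])

```text
clock: 12.72
position: [0.5605, 0.0222, 0.0636]
ee_rot: [3.129, 0.28, 0.003]
force: [2.8, 0.3, 2.5]
width: 1.003
gripper_force: 1.2
```

```bash
python3 tgt.py 0.7,0,16
```

```text
clock 12.725 F [2.8 0.3 2.5] tcp in jig [ 2.1 -0.2 16.3] dyaw -0.06
0.7,0,16 [-0.14 -0.   -0.06]
```

Emit:
apply_moves([
  {"x":-0.07,"y":-0.01,"z":-0.02,"yaw":0,"hand":1},
  {"x":-0.13,"y":-0.02,"z":-0.03,"yaw":0,"hand":1},
  {"x":-0.13,"y":-0.02,"z":-0.03,"yaw":0,"hand":1},
])

```text
clock: 13.1
position: [0.5589, 0.0222, 0.0627]
ee_rot: [-3.129, -0.281, -0.001]
force: [3.8, -0.0, 2.9]
width: 1.002
gripper_force: 2.1
```

```bash
python3 tgt.py 0.7,0,16
```

```text
clock 13.1 F [ 3.8 -0.   2.9] tcp in jig [ 0.4 -0.  15.7] dyaw -0.08
0.7,0,16 [0.03 0.01 0.04]
```

Emit:
apply_moves([
  {"x":0.6,"y":0.1,"z":0.2,"yaw":0,"hand":1},
  {"x":0.5,"y":0.1,"z":1.5,"yaw":0,"hand":1},
  {"x":0.3,"y":0,"z":5,"yaw":0,"hand":1},
  {"x":-4,"y":-0.7,"z":8,"yaw":0,"hand":1},
  {"x":-9,"y":-1.6,"z":9.2,"yaw":0,"hand":1},
  {"x":-13.2,"y":-2.4,"z":9.2,"yaw":0,"hand":1},
  {"x":-13.2,"y":-2.4,"z":9.2,"yaw":0,"hand":1},
  {"x":-13.2,"y":-2.4,"z":9.2,"yaw":0,"hand":1},
])

```text
clock: 14.1
position: [0.4271, -0.0019, 0.1551]
ee_rot: [3.129, 0.28, 0.001]
force: [0.3, -0.2, 0.0]
width: 0.998
gripper_force: 0.0
```

```bash
python3 look.py w6;python3 meas.py w6; python3 prof.py w6_r20 318 336 82 598; python3 prof.py w6_r25 146 164 80 598 607
python3 - <<'E'
from cell import *
import numpy as np
for c in("wrist","top"):
  get_image(c)
  for q in("switch_box","lever_knob"):print(c,q,[(round(d["p"],2),np.round(d["rect"],1).tolist()) for d in recognise(q,c)[:2]])
E
```

```text
14.1 [ 0.42710306 -0.00190271  0.15507341] [3.12890816e+00 2.80260643e-01 1.42911095e-03] [ 0.34175298 -0.22356027  0.01563715]
[[0.1765, 0.9361, 0.3043, 0.5114], [-0.9843, 0.1676, 0.0553, 0.0131], [0.0008, -0.3093, 0.951, 0.3133], [0.0, 0.0, 0.0, 1.0]]
red [172.6  64.5] [-11.9 115.5  20. ]
red [460.6  64.5] [ -11.9 -115.4   20. ]
red [186.2 136.2] [-69.7 117.3  20. ]
red [444.9 136. ] [ -69.6 -115.1   20. ]
red [200.5 189. ] [-124.9  117.5   14. ]
red [429.6 188.8] [-124.9 -113.9   14. ]
82 [(-66.0, 93), (-66.3, 95), (-66.7, 96), (-67.0, 97), (-67.3, 99), (-67.7, 99), (-68.0, 98), (-68.3, 96), (-68.7, 92), (-69.0, 88), (-69.3, 82), (-69.7, 74), (-70.0, 68), (-70.3, 62), (-70.7, 61), (-71.0, 62), (-71.3, 61), (-71.7, 60)]
598 [(-66.0, 149), (-66.3, 169), (-66.7, 189), (-67.0, 206), (-67.3, 212), (-67.7, 215), (-68.0, 216), (-68.3, 210), (-68.7, 198), (-69.0, 185), (-69.3, 167), (-69.7, 142), (-70.0, 123), (-70.3, 104), (-70.7, 93), (-71.0, 90), (-71.3, 86), (-71.7, 85)]
80 [(-8.7, 115), (-9.0, 128), (-9.3, 144), (-9.7, 155), (-10.0, 163), (-10.3, 166), (-10.7, 165), (-11.0, 165), (-11.3, 159), (-11.7, 153), (-12.0, 143), (-12.3, 127), (-12.7, 115), (-13.0, 104), (-13.3, 101), (-13.7, 97), (-14.0, 97), (-14.3, 97)]
598 [(-8.7, 166), (-9.0, 173), (-9.3, 184), (-9.7, 193), (-10.0, 203), (-10.3, 208), (-10.7, 209), (-11.0, 209), (-11.3, 202), (-11.7, 186), (-12.0, 165), (-12.3, 141), (-12.7, 123), (-13.0, 109), (-13.3, 107), (-13.7, 104), (-14.0, 103), (-14.3, 103)]
607 [(-8.7, 128), (-9.0, 148), (-9.3, 172), (-9.7, 188), (-10.0, 201), (-10.3, 206), (-10.7, 205), (-11.0, 205), (-11.3, 200), (-11.7, 190), (-12.0, 175), (-12.3, 151), (-12.7, 129), (-13.0, 111), (-13.3, 106), (-13.7, 102), (-14.0, 103), (-14.3, 102)]
wrist switch_box [(0.83, [512.3, 125.7, 637.5, 255.9])]
wrist lever_knob [(0.72, [593.9, 183.0, 638.2, 258.4])]
top switch_box [(0.96, [393.4, 193.4, 434.3, 230.3])]
top lever_knob []
```

View pics/w6.png

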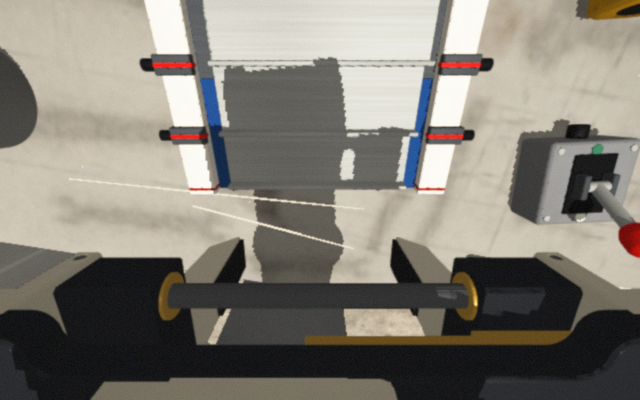

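```bash
python3 - <<'E'
from jig import *
K,T=cam("w2");I=np.eye(4)
print("screws",back(K,T,I,[(530,128),(597,129),(515,196),(549,199)],45).round(0).tolist())
print("pivot",back(K,T,I,[(563,167)],53).round(0),"knob",back(K,T,I,[(599,213)],103).round(0))
import cell
im=cv2.imread("pics/w2.png");b,g,r=[im[...,i].astype(int) for i in range(3)]
m=((r>110)&(g<70)&(b<70)).astype(np.uint8);m[:,:550]=0;mm=cv2.moments(m,True);c=(mm["m10"]/mm["m00"],mm["m01"]/mm["m00"]);print(c,back(K,T,I,[c],103).round(1))
im=cv2.imread("pics/top0.png");b,g,r=[im[...,i].astype(int) for i in range(3)]
m=((r>110)&(g<70)&(b<70)).astype(np.uint8);m[:,:400]=0;m[:,440:]=0;m[:200]=0;m[235:]=0;mm=cv2.moments(m,True);c=(mm["m10"]/mm["m00"],mm["m01"]/mm["m00"])
t=cell.camera_model("top");print(c,back(np.array(t["camera_matrix"]),np.array(t["T"]),I,[c],103).round(1))
d=cell.silhouettes("switch_box","top")
if d:
  mk=d[0]["mask"].astype(np.uint8);print(cv2.minAreaRect(cv2.findNonZero(mk)))
s=cell.observe();print(s["position"],s["clock"])
for q in("tape_measure","pliers_blue","duct_tape"):
  x=cell.recognise(q,"top")[:1]
  if x:r=x[0]["rect"];print(q,back(np.array(t["camera_matrix"]),np.array(t["T"]),I,[(r[0],r[1]),(r[2],r[3])],30).round(0).tolist())
im=cv2.imread("pics/w2.png");cv2.imwrite("pics/sw.png",cv2.resize(im[90:240,480:640],None,fx=4,fy=4,interpolation=cv2.INTER_CUBIC))
E
```

```text
screws [[522.0, -222.0, 45.0], [532.0, -289.0, 45.0], [452.0, -234.0, 45.0], [454.0, -272.0, 45.0]]
pivot [[ 490. -265.   53.]] knob [[ 459. -269.  103.]]
(598.203302373581, 212.9091847265222) [[ 458.9 -267.9  103. ]]
(425.75, 221.48076923076923) [[ 456.1 -272.2  103. ]]
((307.60223388671875, 188.57118225097656), (6.082330226898193, 110.81861114501953), 79.85445404052734)
[ 0.42674977 -0.00174416  0.15432697] 14.5
tape_measure [[695.0, -221.0, 30.0], [621.0, -286.0, 30.0]]
pliers_blue [[368.0, -193.0, 30.0], [294.0, -396.0, 30.0]]
duct_tape [[523.0, 409.0, 30.0], [406.0, 282.0, 30.0]]
```

View pics/sw.png

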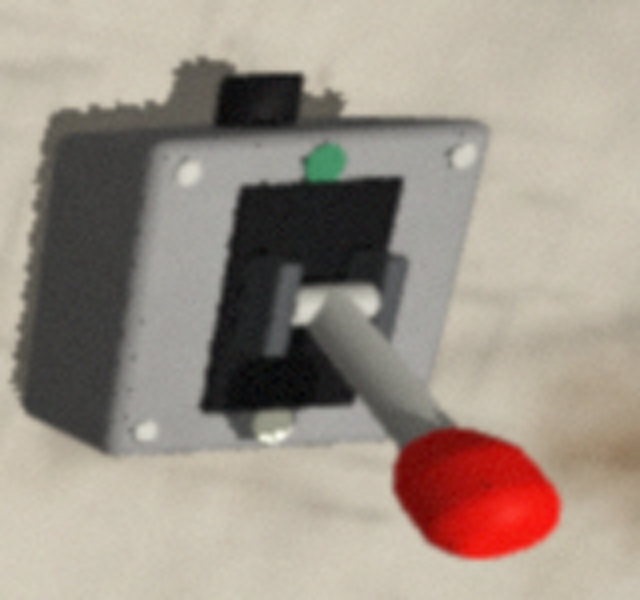

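Emit:
apply_moves([
  {"x":0,"y":-5,"z":0,"yaw":0,"hand":-1},
  {"x":-0.5,"y":-11,"z":0,"yaw":0,"hand":-1},
  {"x":-1.1,"y":-17,"z":0,"yaw":0,"hand":-1},
  {"x":-1.1,"y":-23,"z":0,"yaw":0,"hand":-1},
  {"x":-1.1,"y":-27.4,"z":-1,"yaw":0,"hand":-1},
  {"x":-1.1,"y":-27.4,"z":-4,"yaw":-0.7,"hand":-1},
  {"x":-1.1,"y":-27.4,"z":-6.2,"yaw":-0.7,"hand":-1},
  {"x":-1.1,"y":-27.4,"z":-6.2,"yaw":-0.7,"hand":-1},
  {"x":-1.1,"y":-27.4,"z":-6.2,"yaw":-0.7,"hand":-1},
])

```text
clock: 15.78
position: [0.416, -0.276, 0.0932]
ee_rot: [3.13, 0.262, 0.001]
force: [-0.0, -0.4, -0.1]
width: 0.068
gripper_force: 0.0
```

```bash
python3 look.py w7
```

```text
15.775 [ 0.4160244  -0.27598854  0.0931927 ] [3.13027177e+00 2.61958411e-01 9.24976478e-04] [-0.04652485 -0.42679837 -0.05094377]
[[0.1649, 0.9379, 0.3052, 0.5005], [-0.9863, 0.1565, 0.0519, -0.2619], [0.0009, -0.3096, 0.9509, 0.2514], [0.0, 0.0, 0.0, 1.0]]
```

View pics/w7.png

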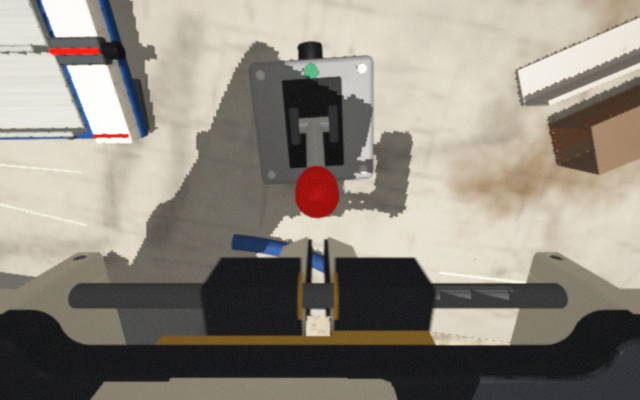

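The closed fingers (column 317) are lined up right behind the red knob at (317,190). Pushing it over.

Emit:
apply_moves([
  {"x":1,"y":0.16,"z":0,"yaw":0,"hand":-1},
  {"x":2,"y":0.33,"z":0,"yaw":0,"hand":-1},
  {"x":3,"y":0.5,"z":0,"yaw":0,"hand":-1},
  {"x":4,"y":0.66,"z":0,"yaw":0,"hand":-1},
  {"x":5,"y":0.8,"z":0,"yaw":0,"hand":-1},
  {"x":6,"y":1.0,"z":0,"yaw":0,"hand":-1},
  {"x":6.8,"y":1.1,"z":0,"yaw":0,"hand":-1},
  {"x":6.8,"y":1.1,"z":0,"yaw":0,"hand":-1},
  {"x":6.8,"y":1.1,"z":0,"yaw":0,"hand":-1},
])

```text
clock: 16.95
position: [0.4832, -0.265, 0.0924]
ee_rot: [3.131, 0.261, -0.001]
force: [-0.4, -0.3, -0.6]
width: 0.004
gripper_force: 0.0
```

Emit:
apply_moves([
  {"x":-3,"y":-0.5,"z":0,"yaw":0,"hand":-1},
  {"x":-8,"y":-1.3,"z":1,"yaw":0,"hand":-1},
  {"x":-10,"y":-1.6,"z":6,"yaw":0,"hand":-1},
  {"x":-10,"y":-1.6,"z":8,"yaw":0,"hand":-1},
  {"x":-10,"y":-1.6,"z":8,"yaw":0,"hand":-1},
  {"x":-10,"y":-1.6,"z":8,"yaw":0,"hand":-1},
])

```text
clock: 17.7
position: [0.3831, -0.2808, 0.1719]
ee_rot: [-3.13, -0.261, 0.001]
force: [0.3, 0.7, -1.0]
width: 0.006
gripper_force: 0.0
```

```bash
python3 look.py w8;python3 meas.py w8; python3 - <<'E'
from cell import *
import cv2
cv2.imwrite("pics/top8.png",get_image("top"))
a=cv2.imread("pics/w8.png")[:260];b=cv2.imread("pics/top8.png")[115:295,140:480]
b=cv2.resize(b,(640,339));cv2.imwrite("pics/f.png",cv2.vconcat([a,b]))
E
```

```text
17.7 [ 0.38305949 -0.2808058   0.17190701] [-3.13038574e+00 -2.61230802e-01  1.12562753e-03] [ 0.25294078  0.71982097 -0.9914217 ]
[[0.1645, 0.9375, 0.3066, 0.4678], [-0.9864, 0.1563, 0.0512, -0.2668], [0.0001, -0.3108, 0.9505, 0.3299], [0.0, 0.0, 0.0, 1.0]]
red [140.   26.2] [ -70.2 -117.3   20. ]
red [159.7  93.5] [-125.  -116.1   14. ]
```

View pics/f.png

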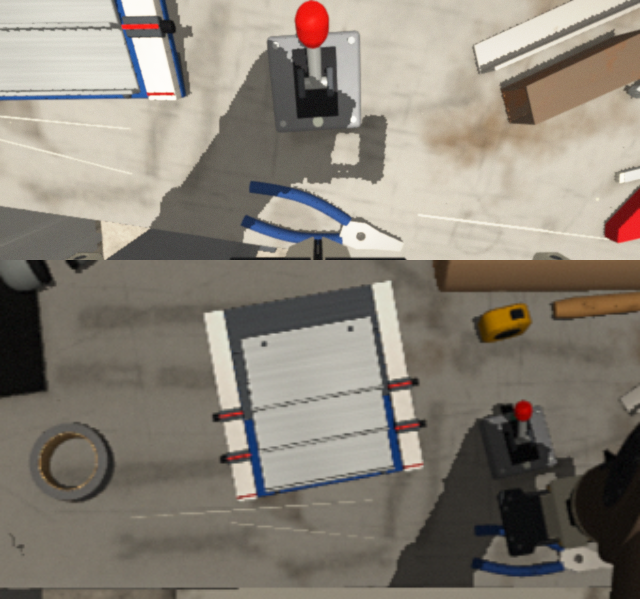

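The knob now lies on the far side of the box at (312,23). Both slat lips line up with their pointers, and the tools are where they started.

```bash
python3 -c "
from cell import *
print(sign_off())"
```

```text
the job is handed in; nothing more can be done
None
```

Job handed in after about 18 s: both slat lips measure within about 0.5 mm of their red lines at both ends, the lever is over in the on position, and the tools were left undisturbed.

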